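# Show the terrarium thermometer to the webcam

### The arm

A 6-joint arm with a two-finger parallel gripper is mounted at the origin on the work surface. World frame = base frame: x ahead of the robot, y to its left, z up, the work surface at z = 0. Lengths are in m, angles in rad, forces in N, time in s.
With the tool pointing down it reaches from about 0.4 to 0.825 m from the base axis. Payload 7 kg.
Tool frame: the origin (TCP) lies midway between the tips of the shut fingers; the grasp point (between the pads) lies 19 mm behind it; y points along the fingers, z is the direction in which the jaws open and shut, and the axes are right-handed (so a half turn about y gives the same grasp; the last joint's range is limited). The gripper opens to 88 mm and grips with 3 to 60 N. Pads are 19 mm wide; open, the fingers measure 130 mm over their backs; the gripper's body (78 mm by 193 mm) begins 47 mm behind the grasp point.
Start: joints at [-0.928, 0.359, 0.012, 0, -1.224, -0.288], TCP at [0.234, -0.633, 0.227] pointing down, gripper open.
Joint ranges: [-3.07, 3.07], [-1.43, 2.12], [-1.02, 1.25], [-3.03, 1.67], [-3.05, -0], [-3.03, 3.03]. Speed limits (rad/s): [2.39, 2.39, 3.01, 3.14, 3.14, 3.14].

### API

Orientations are given as a unit quaternion [w, x, y, z].
In Python, from cell import * gives the robot as it stands. The module is installed in compiled form; this text tells all that it offers.
- The arm moves only by the tool carry_out, never from a script. Its argument "rows" is a list of rows, each a list of 3 entries, a list of its own where there are three numbers: the turn, a rotation vector about the world's x, y, z in degrees, then the shift along the world's x, y, z in m, then the closure, from 0 (fully open) to 1 (shut). A call has 1 to 20 rows; each row is the pose to reach, as a shift and turn from the pose commanded when the call began; what a row does not reach only later rows make up. A row lasts 1/10 s, in which the tool goes at most 50 mm and 8.59 degrees, less where a joint would pass 70% of its speed; a pose out of reach is approached as far as the arm can. A call with a gripper value outside its range is refused whole. The fingers move at their own pace and stop on an object; "newtons" is the grip in N (left out, the last holds). Time passes only in rows, so rows that repeat a pose let the fingers close. It gives the time, the measured TCP pose, the force and the opening at its end, in the units of the state.
- observe(): the state, without advancing time (a new reading comes with each control period).
- snapshot(name): name is "scene" or "top"; returns the picture (400x640x3 uint8, blue, green, red); there is no depth.
- camera_model(name): a dict with "K" (3x3 intrinsics, pixels), "world_from_camera" (4x4, takes a point from camera to world coordinates). Camera axes: x right, y up, looking along -z (the intrinsics and any distortion apply to the point x, -y, -z); pixel columns grow to the right and rows downward; lengths in m; the calibration is good to about 2 mm. A picture is of the moment at which its call begins. camera_model takes no time and is no camera call.
- finish_job(): hands the job in, once; it reports no verdict.
Trained networks look in the newest picture that a camera, given by its name, has taken for a name from the list of things; names that differ only in an ending like _2 or _b are one class to them, and where a whole thing is asked for, a point or a joint stands for the part that bears it (a point fixed in the world has none). Each returns a list of dicts, best first, with "conf" (0 to 1); they miss things now and then, are a little off and sometimes report something else, mostly with a low value. They report only what shows in the picture. A call takes as long as a camera call. They do not tell look-alikes from the thing itself.
- cut_out(label, camera): "region" (400x640 bool, what is visible of it) and "xy" ([column, row] in pixels, amid what is visible of it).
The state is a dict: "time": time; "q": joint angles; "qd": joint speeds; "joint_torque": joint torques, N m; "tcp_pos": TCP position; "ee_rot": TCP orientation; "contact_force": force on the tool from outside, world axes, zero at the start; "torque": the same for the moment, N m; "grip_width": finger opening in m.
Only numpy, scipy, OpenCV 4.12 (cv2) and the standard library are available. Lean on these libraries where they do the work, as an engineer would, in place of code of your own. Each camera call takes 0.05 s, during which the arm holds its last target.

### The job

Take the orange-rimmed thermometer out of the wooden rack and hold it up for the webcam: the middle of its dial 12 cm straight out in front of the lens along the line the lens looks (it looks down at a slant), squarely facing the lens and right way up in its picture, so leaning back to match the lens's slant. Finish while still holding it there, motionless in the air and touching nothing but your fingers, and leave the grey gauge, the webcam and everything else on the shelf undisturbed.

Things in the scene. Friction and masses are not known exactly. Their poses are not given: they have to be found in the camera images.
- thermometer_grip (a point): Middle of the grip tab of the orange-rimmed gauge to take (loose, 60 to 130 g): upright disc 64 mm across, 20 mm thick, white dial, red needle; tab above it 20 mm thick (along x), 24 mm wide (y). Point is 16 mm below the tab's top, 16 mm above the disc's rim, 86 mm above the foot's underside, mid-thickness. Own x points out of the dial (the way it looks), z up through the tab.
- thermometer_dial (a point): Centre of the white dial's face on the same thermometer: 48 mm below thermometer_grip and 10 mm ahead of it (towards the dial's own +x). Same axes. It starts about 50 mm above the shelf.
- hygrometer_grip (a point): Same point on the second gauge, grey-rimmed with a blue needle, of the same shape and size, standing in the rack's other slot 110 mm away (centre to centre). Either gauge may be in either slot. Leave it.
- rack: Fixed pine rack, 80 x 220 mm, origin centre of underside, y along its length. The gauges' feet (20 x 38 mm) stand on its 12 mm thick base in slots 26 x 46 mm with lips 14 mm high, at y = -55 and +55 mm; both dials look along the rack's +x. A gauge lifts straight up and out.
- webcam: Fixed webcam stand: round black base 104 mm across, 18 mm high, thin pole 12 mm behind its centre; origin centre of underside. The black head, 30 mm deep, 86 mm wide (y), 30 mm high, has its middle 270 mm above the shelf and is tipped down by 0.3 to 0.5 rad on a stiff hinge. Do not touch.
- lens (a point): Centre of the lens's front glass, 18 mm ahead of the head's middle. Axes of the tipped head: the lens looks along its own -x (towards the robot and down), z is up in its picture, y across. The thermometer's wanted attitude is that of this frame (x to x, z to z), dial centre at -0.12 m along its x, 0 in y and z.
- dish: Grey ceramic feeding dish, about 110 mm across, 30 mm high, origin centre of underside. Bystander.
- tongs: Stainless feeding tongs lying flat, 206 mm long along own x, 6 mm high, origin mid-length on the shelf. Bystander.
- tub: Green insect tub with dark green twist cap, 86 mm across, 93 mm high, origin centre of underside. Bystander.
- spray_bottle: Green glass spray bottle with black head, 68 mm across, 182 mm high, origin centre of underside. Bystander.
- hide_cave: Brown resin hide cave, a dome 156 mm across, 86 mm high, origin centre of underside. Bystander.
Mind the look-alikes: they are no part of the job. Of the things like the part that bears thermometer_grip, leave any that is yellow; of the rest the smaller one is meant. There is more than one size of the rack; the job needs the larger.

How it is judged:
On the way:
1. the thermometer is lifted out of the rack in the fingers (height (world z) of thermometer_dial above 0.075 m and contact force between the fingers and thermometer above 1 N and contact force between thermometer and rack below 0.05 N), for 0.1 s.
At the end, for the whole second after the job is handed in: Held still in the fingers, over 15 cm up, touching nothing else: dial centre 95 to 145 mm in front of the lens along its line of sight and within 20 mm of that line sideways and up/down; dial facing the lens, right way up, axes within 0.2 rad of the lens's (x of thermometer_dial in the frame of lens between -0.145 and -0.095 m and y of thermometer_dial in the frame of lens between -0.02 and 0.02 m and z of thermometer_dial in the frame of lens between -0.02 and 0.02 m and angle between the x axis of thermometer_dial and the x axis of lens, either way round below 0.2 rad and angle between the z axis of thermometer_dial and the z axis of lens, either way round below 0.2 rad and angle between thermometer_dial's own x axis and vertical below 1.52 rad and angle between thermometer_dial's own z axis and vertical below 1 rad and height (world z) of thermometer_dial above 0.15 m and contact force between the fingers and thermometer above 1 N and contact force between thermometer and webcam below 0.05 N and contact force between thermometer and rack below 0.05 N and linear speed of thermometer below 0.02 m/s and angular speed of thermometer below 0.2 rad/s); the arm keeps its last pose, push and grip.
It fails at once if the grey gauge is moved (distance of hygrometer_grip from where it was at the start of the episode above 0.015 m).
It fails at once if the webcam is bumped or turned (distance of lens from where it was at the start of the episode above 0.006 m or contact force between anything else and webcam above 3 N).
It fails at once if another thing on the shelf is shifted (distance of any of dish, tongs, tub, spray_bottle, hide_cave from where it was at the start of the episode above 0.02 m).
It also fails if it takes over 35 s, if anything falls off the work surface, if the arm or the gripper's body presses on something with over 40 N, if the wrist force passes 120 N, or if a joint passes its speed limit or range.

## Working session

There is one attempt and no reset: what is moved stays moved. The work goes in short steps, Python scripts to look and compute and a tool call to move; the robot and the scene stay as the last step left them, time stands still between calls to the robot, and variables do not carry over. Pictures are saved under pics/ and viewed, and the job is handed in when it is done.

Besides the shell and the picture viewer there is one more tool, called after "Call:" as name(argument=value, ...), one argument or row to a line, values as JSON. carry_out: Moves the arm, as the interface text tells. Its arguments: {"type":"object","properties":{"rows":{"type":"array"},"newtons":{"type":"number"}},"required":["rows"]}

```bash
mkdir -p pics; python3 - <<'E'
from cell import *
import cv2,numpy as np
for n in("scene","top"):
    im=snapshot(n); cv2.imwrite(f"pics/{n}0.png",im)
    c=camera_model(n); print(n,np.round(c["K"],1).tolist(),np.round(c["world_from_camera"],4).tolist(),[k for k in c])
s=observe();print(s)
E
```

```text
scene [[371.7, 0.0, 318.0], [0.0, 371.7, 203.1], [0.0, 0.0, 1.0]] [[0.1873, -0.8018, 0.5675, 1.2087], [0.9823, 0.1536, -0.1071, -0.1351], [-0.0013, 0.5776, 0.8163, 1.1115], [0.0, 0.0, 0.0, 1.0]] ['K', 'world_from_camera']
top [[497.7, 0.0, 319.7], [0.0, 497.7, 201.4], [0.0, 0.0, 1.0]] [[0.0024, 0.995, -0.0998, 0.4212], [-0.9999, 0.0009, -0.0154, -0.0031], [-0.0152, 0.0998, 0.9949, 1.4499], [0.0, 0.0, 0.0, 1.0]] ['K', 'world_from_camera']
{'time': 0.1, 'q': array([-9.27867884e-01,  3.59295949e-01,  1.11757703e-02, -3.30463863e-04,
       -1.22411583e+00, -2.88105375e-01]), 'qd': array([ 0.00209127,  0.00043376,  0.00280621,  0.00148725,  0.00141894,
       -0.00164942]), 'joint_torque': array([-2.53027523e-03, -5.84164667e+01,  2.93752438e+01,  7.01559439e+00,
        1.02161805e-02, -3.30027137e-05]), 'tcp_pos': array([ 0.23434606, -0.63254948,  0.22573593]), 'ee_rot': array([ 0.69651888, -0.69551057, -0.12462235,  0.12488298]), 'contact_force': array([ 0.45274866, -0.784793  ,  0.01827385]), 'torque': array([ 0.03081069,  0.04464258, -0.02200216]), 'grip_width': 0.08752934699045574}
```

View pics/scene0.png

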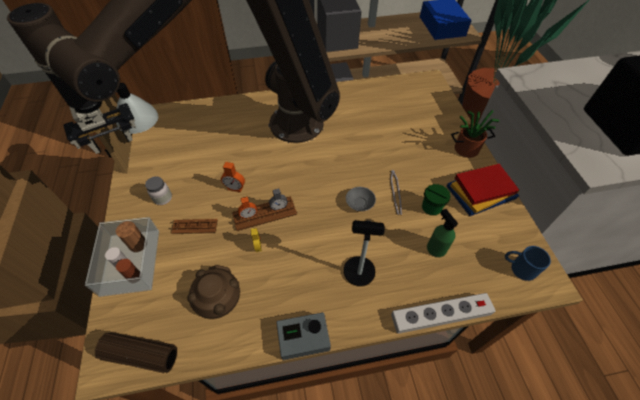

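View pics/top0.png

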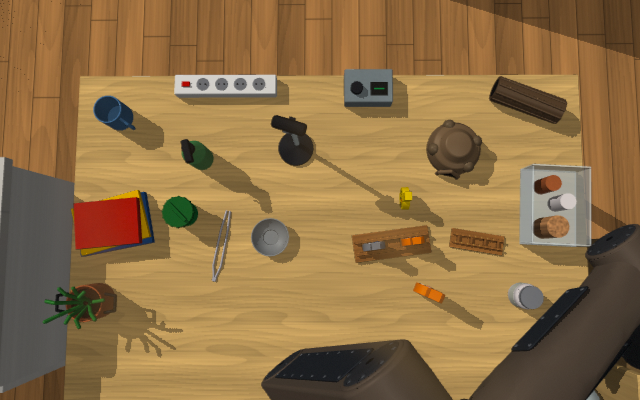

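```bash
python3 - <<'E'
import cv2,numpy as np
a=cv2.imread("pics/scene0.png")[150:260,160:320];b=cv2.imread("pics/top0.png")[165:310,340:515]
c=cv2.imread("pics/scene0.png")[205:295,330:420];d=cv2.imread("pics/top0.png")[105:175,260:330]
r=lambda i:cv2.resize(i,(400,300),interpolation=cv2.INTER_CUBIC)
cv2.imwrite("pics/crop0.png",np.vstack([np.hstack([r(a),r(b)]),np.hstack([r(c),r(d)])]))
E
```

```text
(no output)
```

View pics/crop0.png

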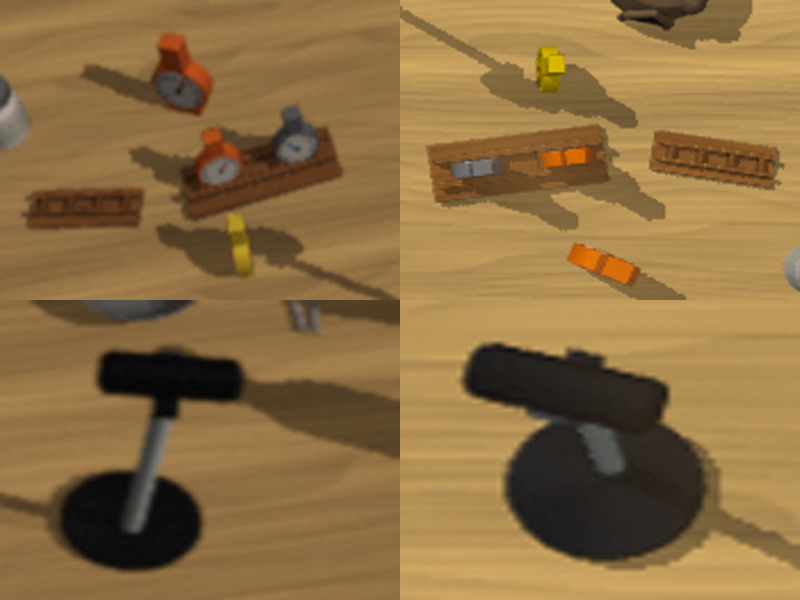

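```bash
cat > h.py <<'E'
from cell import *
import cv2,numpy as np
C={n:camera_model(n) for n in("scene","top")}
def proj(n,P):
    P=np.atleast_2d(P);T=C[n]["world_from_camera"];p=(P-T[:3,3])@T[:3,:3]
    p=p*[1,-1,-1];u=p@C[n]["K"].T;return u[:,:2]/u[:,2:]
def ray(n,uv):
    d=np.linalg.inv(C[n]["K"])@[*uv,1];T=C[n]["world_from_camera"];d=T[:3,:3]@(d*[1,-1,-1]);return T[:3,3],d/np.linalg.norm(d)
def atz(n,uv,z):
    o,d=ray(n,uv);return o+d*(z-o[2])/d[2]
E
python3 - <<'E'
from h import *
for n in C: snapshot(n)
for l in("thermometer_grip","hygrometer_grip","rack","webcam","hide_cave","dish","tub"):
  for n in C:
    for r in cut_out(l,n):
        print(l,n,round(r["conf"],2),np.round(r["xy"],1),r["region"].sum(),np.round(atz(n,r["xy"],.08),3)[:2])
        if l in("thermometer_grip","hygrometer_grip","rack","webcam"): np.save(f"pics/{l}_{n}_{int(r['xy'][0])}.npy",r["region"])
E
```

```text
thermometer_grip scene 0.74 [242.2 206.1] 288 [ 0.455 -0.254]
thermometer_grip scene 0.6 [229.  182.1] 461 [ 0.343 -0.292]
thermometer_grip scene 0.53 [254.6 241.3] 165 [ 0.599 -0.225]
thermometer_grip top 0.74 [403.  197.5] 222 [ 0.57  -0.212]
thermometer_grip top 0.58 [427.5 291.9] 370 [ 0.312 -0.275]
thermometer_grip top 0.45 [410.9 240.2] 175 [ 0.452 -0.232]
hygrometer_grip scene 0.63 [279.3 198.3] 241 [ 0.447 -0.126]
hygrometer_grip scene 0.43 [242.8 206.4] 287 [ 0.457 -0.252]
hygrometer_grip top 0.71 [373.7 245.4] 173 [ 0.438 -0.13 ]
rack scene 0.87 [265.3 214.4] 929 [ 0.504 -0.181]
rack scene 0.63 [194.8 226.1] 595 [ 0.506 -0.411]
rack top 0.94 [389.2 240.5] 1872 [ 0.451 -0.173]
rack top 0.61 [476.1 240.1] 1039 [ 0.453 -0.41 ]
webcam scene 0.83 [366.1 261. ] 1225 [0.733 0.104]
webcam top 0.62 [294.3 143. ] 1369 [0.723 0.09 ]
hide_cave scene 0.8 [215.6 291.2] 2237 [ 0.744 -0.351]
hide_cave top 0.96 [454.9 149.6] 2341 [ 0.704 -0.358]
dish scene 0.81 [356.3 200.5] 600 [0.505 0.131]
dish top 0.84 [269.5 237. ] 1129 [0.46  0.156]
dish top 0.25 [179.  212.2] 894 [0.528 0.408]
tub scene 0.58 [433.2 197.5] 694 [0.543 0.393]
tub top 0.95 [177.7 211.7] 877 [0.529 0.412]
tub top 0.7 [268.3 237.4] 1115 [0.459 0.159]
```

```bash
cat >> h.py <<'E'
from scipy.optimize import minimize
from scipy.spatial.transform import Rotation as Ro
S=4
def box(cx,cy,z0,dx,dy,dz):
    return np.array([[cx+sx*dx/2,cy+sy*dy/2,z0+k*dz] for sx in(-1,1) for sy in(-1,1) for k in(0,1)])
A=np.linspace(0,2*np.pi,32)
def discx(r,t,zc): return np.array([[s*t/2,r*np.cos(a),zc+r*np.sin(a)] for s in(-1,1) for a in A])
def cyl(r,h,x=0,z=0): return np.array([[x+r*np.cos(a),r*np.sin(a),z+k*h] for k in(0,1) for a in A])
def render(n,parts):
    m=np.zeros((400*S,640*S),np.uint8)
    for P in parts:
        p=(proj(n,P)+.5)*S-.5
        h=cv2.convexHull(np.round(p*16).astype(np.int32))
        cv2.fillConvexPoly(m,h,255,shift=4)
    return cv2.resize(m,(640,400),interpolation=cv2.INTER_AREA)/255.
def gauge(x,y,yaw,z=.012):
    R=Ro.from_euler('z',yaw).as_matrix();P=[box(0,0,0,.02,.038,.02),discx(.032,.02,.038),box(0,0,.06,.02,.024,.042)]
    return [p@R.T+[x,y,z] for p in P]
def webcam(x,y,yaw,tilt,off=0.):
    R=Ro.from_euler('z',yaw).as_matrix()
    H=box(0,0,-.015,.03,.086,.03)@Ro.from_euler('y',-tilt).as_matrix().T+[off,0,.27]
    P=[cyl(.052,.018),cyl(.006,.26,.012),H]
    return [p@R.T+[x,y,0] for p in P]
def rack(x,y,yaw):
    R=Ro.from_euler('z',yaw).as_matrix();return [box(0,0,0,.08,.22,.012)@R.T+[x,y,0],]
E
cat > fit.py <<'E'
from h import *
import glob
def msk(l,n,u): return np.load(f"pics/{l}_{n}_{u}.npy").astype(float)
def fit(f,x0,M,st):
    c=lambda v:sum(((render(n,f(*v))-m)**2).sum() for n,m in M.items())
    r=minimize(c,x0,method="Nelder-Mead",options=dict(initial_simplex=np.array([x0]+[np.array(x0)+np.eye(len(x0))[i]*st[i] for i in range(len(x0))]),maxiter=500,xatol=1e-4,fatol=.05));return r.x,r.fun
W={"scene":msk("webcam","scene",366),"top":msk("webcam","top",294)}
for t in(.3,.35,.4,.45,.5):
    x,c=fit(lambda x,y,a,o:webcam(x,y,a,t,o),[.71,.09,-.2,0.],W,[.02,.02,.2,.02]);print("cam",t,np.round(x,4),round(c,1))
G={"scene":msk("thermometer_grip","scene",242),"top":msk("thermometer_grip","top",410)}
for M in(G,{"scene":G["scene"]},{"top":G["top"]}): print("th",fit(gauge,[.45,-.23,.08],M,[.02,.02,.1]))
G={"scene":msk("hygrometer_grip","scene",279),"top":msk("hygrometer_grip","top",373)}
print("hy",fit(gauge,[.44,-.13,.08],G,[.02,.02,.1]))
R={"top":msk("rack","top",389)}
print("rack",fit(lambda x,y,a:[box(0,0,0,.08,.22,.026)@Ro.from_euler('z',a).as_matrix().T+[x,y,0]],[.44,-.18,.08],R,[.02,.02,.1]))
E
python3 fit.py
```

```text
cam 0.3 [ 0.727   0.0896 -0.3227 -0.0027] 301.8
cam 0.35 [ 0.7266  0.0895 -0.3136 -0.0028] 300.9
cam 0.4 [ 0.726   0.0904 -0.2833 -0.0017] 315.7
cam 0.45 [ 0.7271  0.0895 -0.3132 -0.0045] 309.9
cam 0.5 [ 0.7258  0.0897 -0.2934 -0.0019] 312.0
th (array([ 0.452892  , -0.24307708,  0.17548317]), np.float64(41.868758169934644))
th (array([ 0.45375628, -0.24385127,  0.13288113]), np.float64(20.88190695886198))
th (array([ 0.45234763, -0.24009804,  0.16273544]), np.float64(10.935117262591312))
hy (array([ 0.43765801, -0.13425685,  0.15917634]), np.float64(67.31858515955402))
rack (array([ 0.4433309 , -0.18579555,  0.13474805]), np.float64(365.26294502114575))
```

```bash
python3 - <<'E'
from h import *
o=[]
for n,(u0,u1,v0,v1) in {"scene":(330,410,210,290),"top":(255,335,100,180)}.items():
    im=cv2.imread(f"pics/{n}0.png")[v0:v1,u0:u1]; k=5
    im=cv2.resize(im,None,fx=k,fy=k,interpolation=cv2.INTER_CUBIC); im=cv2.convertScaleAbs(im,alpha=1.8,beta=15)
    for t,c in((.3,(0,0,255)),(.5,(0,255,0))):
        for P in webcam(.7265,.0897,-.30,t,-.0025):
            h=cv2.convexHull(np.round((proj(n,P)-[u0,v0]+.5)*k).astype(np.int32)); cv2.polylines(im,[h],True,c,1)
    o.append(im)
cv2.imwrite("pics/ov1.png",np.hstack(o))
E
```

```text
(no output)
```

View pics/ov1.png

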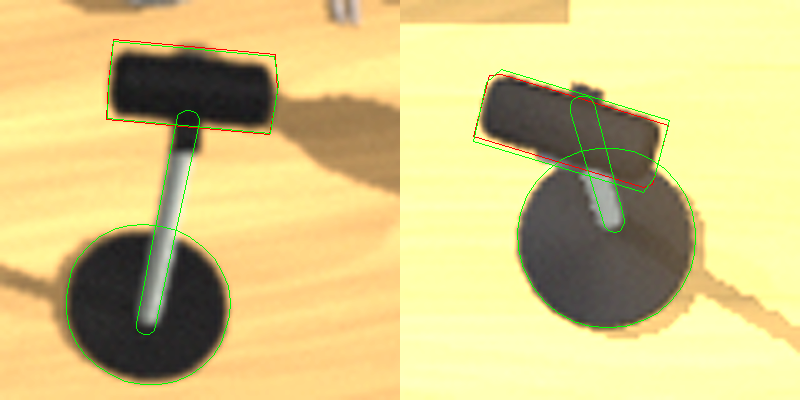

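```bash
python3 - <<'E'
from h import *
o=[]
for n,(u0,u1,v0,v1) in {"scene":(346,390,214,247),"top":(268,312,110,143)}.items():
    a=np.mean([snapshot(n).astype(float) for _ in range(6)],0)[v0:v1,u0:u1]
    im=np.clip(a*3.2,0,255).astype(np.uint8) if n=="top" else np.clip(a*5,0,255).astype(np.uint8)
    im=cv2.resize(im,None,fx=9,fy=9,interpolation=cv2.INTER_NEAREST)
    o.append(im)
cv2.imwrite("pics/head.png",np.hstack(o))
E
```

```text
(no output)
```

View pics/head.png

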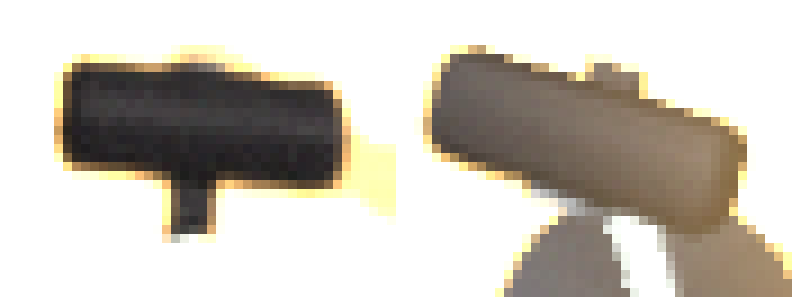

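```bash
cat > tilt.py <<'E'
from h import *
hc=np.array([.7265,.0897,.27])+Ro.from_euler('z',-.285).apply([-.0025,0,0])
yv=Ro.from_euler('z',-.285).apply([0,1,0]); xv=Ro.from_euler('z',-.285).apply([1,0,0])
th={}
for n,cols,(v0,v1) in(("scene",(354,365),(208,246)),("scene",(372,381),(208,246)),("top",(275,283),(102,146))):
    a=np.mean([snapshot(n).astype(float) for _ in range(4)],0).sum(2)
    out=[];mid=[]
    for u in range(*cols):
        c=a[v0:v1,u]; k=np.argmin(cv2.GaussianBlur(c.reshape(-1,1),(1,5),0)); 
        up=np.median(c[:4]);dn=np.median(c[-6:])
        drk=np.median(c[max(0,k-2):k+3]); 
        # half-level edge crossing, subpixel via area on each side of k
        A=np.clip((up-c[:k])/(up-drk),0,1).sum(); B=np.clip((dn-c[k:])/(dn-drk),0,1).sum()
        out.append(A+B);mid.append(v0+k+(B-A)/2-.5)
    s=np.polyfit(range(*cols),mid,1)[0]
    T=C[n]["world_from_camera"];d=hc-T[:3,3];depth=-(d@T[:3,2]);f=C[n]["K"][0,0]
    w=np.array(out)*np.cos(np.arctan(s))
    v=-d/np.linalg.norm(d); ang=np.degrees(np.arctan2(v[2],v@xv))
    print(n,"slope",round(s,3),"px",np.round(w,1),"mm",round(np.median(w)*depth/f*1e3,2),"elev",round(ang,1), "predslope",np.round((lambda p:(p[1]-p[0])[1]/(p[1]-p[0])[0])(proj(n,[hc-.04*yv,hc+.04*yv])),3),
      "midrow@",cols[0],round(mid[0],2),"pred",np.round(np.interp(cols[0],*(lambda p:(p[np.argsort(p[:,0]),0],p[np.argsort(p[:,0]),1]))(proj(n,[hc-.05*yv,hc+.05*yv]))),2))
for t in(.3,.4,.5):
    print(t,[[round(2e3*(r+(.015-r)*(abs(np.cos(np.radians(e)-t))+abs(np.sin(np.radians(e)-t)))),2) for r in(0,.004,.008,.012)] for e in(58,104)])
E
python3 tilt.py
```

```text
scene slope 0.113 px [11.9 12.2 12.3 12.4 12.4 12.2 12.4 12.4 12.4 12.4 13.7] mm 32.79 elev 57.9 predslope 0.081 midrow@ 354 226.78 pred 225.7
scene slope 0.149 px [14.  13.9 13.4 13.1 13.  12.9 12.9 13.2 13.2] mm 35.06 elev 57.9 predslope 0.081 midrow@ 372 227.83 pred 227.17
top slope 0.177 px [12.6 13.  13.5 13.5 13.7 12.9 11.8 12.5] mm 31.41 elev 102.6 predslope 0.287 midrow@ 275 122.02 pred 121.58
0.3 [[np.float64(42.31), np.float64(39.03), np.float64(35.75), np.float64(32.46)], [np.float64(31.62), np.float64(31.19), np.float64(30.76), np.float64(30.32)]]
0.4 [[np.float64(41.79), np.float64(38.65), np.float64(35.5), np.float64(32.36)], [np.float64(34.29), np.float64(33.14), np.float64(32.0), np.float64(30.86)]]
0.5 [[np.float64(40.85), np.float64(37.96), np.float64(35.07), np.float64(32.17)], [np.float64(36.61), np.float64(34.85), np.float64(33.09), np.float64(31.32)]]
```

```bash
cat > plan.py <<'E'
from h import *
s=observe();q=s["ee_rot"];R0=Ro.from_quat([*q[1:],q[0]]);p0=s["tcp_pos"]
print("t",s["time"],"tcp",np.round(p0,4),"w",round(s["grip_width"],4),"F",np.round(s["contact_force"],1));print(np.round(R0.as_matrix(),3).tolist())
hc=np.array([.724,.0904,.27])
def tool(Rg,pg,up=.006):
    M=Rg.as_matrix();best=None
    for sg in(1,-1):
        y=-M[:,2];z=sg*M[:,1];Rt=Ro.from_matrix(np.stack([np.cross(y,z),y,z],1))
        a=(Rt*R0.inv()).as_rotvec(degrees=True)
        if best is None or np.linalg.norm(a)<np.linalg.norm(best[1]): best=(Rt,a)
    return best[1],pg+M[:,2]*(up-.019)
if __name__=="__main__":
    Rg=Ro.from_euler('z',.14);a,p=tool(Rg,np.array([.453,-.242,.098]));print("grasp turn",np.round(a,2),"tcp",np.round(p,4),"shift",np.round(p-p0,4))
    Rl=Ro.from_euler('z',-.285)*Ro.from_euler('y',-.4)
    D=hc+Rl.apply([-.138,0,0]);G=D+Rl.apply([-.01,0,.048]);a,p=tool(Rl,G);print("final dial",np.round(D,4),"turn",np.round(a,2),"tcp",np.round(p,4),"shift",np.round(p-p0,4))
E
python3 plan.py
```

```text
t 2.1 tcp [ 0.2345 -0.633   0.2266] w 0.0873 F [ 0.2 -0.5 -0.7]
[[0.938, -0.0, -0.347], [0.347, -0.0, 0.938], [-0.0, -1.0, -0.0]]
grasp turn [  0.    -0.   -12.31] tcp [ 0.453 -0.242  0.085] shift [ 0.2185  0.391  -0.1416]
final dial [0.602  0.1261 0.2163] turn [  0.82 -23.3  -36.16] tcp [0.5801 0.1326 0.2446] shift [0.3456 0.7655 0.018 ]
```

Call:
carry_out(
  rows=[
    [[0,0,-2],[0.03,0.055,0],0.3],
    [[0,0,-4],[0.055,0.098,0],0.3],
    [[0,0,-6],[0.08,0.14,0],0.3],
    [[0,0,-8],[0.1,0.18,0],0.3],
    [[0,0,-10],[0.12,0.215,0],0.3],
    [[0,0,-12.3],[0.14,0.25,0],0.3],
    [[0,0,-12.3],[0.16,0.285,0],0.3],
    [[0,0,-12.3],[0.18,0.32,0],0.3],
    [[0,0,-12.3],[0.195,0.35,0],0.3],
    [[0,0,-12.3],[0.21,0.375,-0.01],0.3],
    [[0,0,-12.3],[0.2185,0.391,-0.02],0.3],
    [[0,0,-12.3],[0.2185,0.391,-0.04],0.3],
    [[0,0,-12.3],[0.2185,0.391,-0.06],0.3],
    [[0,0,-12.3],[0.2185,0.391,-0.08],0.3],
    [[0,0,-12.3],[0.2185,0.391,-0.08],0.3],
    [[0,0,-12.3],[0.2185,0.391,-0.08],0.3],
  ],
  newtons=30,
)

```text
time: 3.7
tcp_pos: [0.4531, -0.2421, 0.147]
ee_rot: [-0.705, 0.705, 0.049, -0.05]
contact_force: [0.6, 0.7, 0.5]
grip_width: 0.0614
```

```bash
python3 plan.py; python3 - <<'E'
from h import *
o=[]
for n,(u0,u1,v0,v1) in {"scene":(200,300,150,250),"top":(350,450,200,300)}.items():
    im=snapshot(n)[v0:v1,u0:u1]; o.append(cv2.resize(im,(400,400),interpolation=cv2.INTER_CUBIC))
cv2.imwrite("pics/pre.png",np.hstack(o))
E
```

```text
t 3.7 tcp [ 0.4531 -0.2421  0.147 ] w 0.0614 F [0.6 0.7 0.5]
[[0.99, -0.0, -0.14], [0.14, -0.0, 0.99], [-0.0, -1.0, -0.0]]
grasp turn [ 0.02 -0.02 -0.02] tcp [ 0.453 -0.242  0.085] shift [-0.0001  0.0001 -0.062 ]
final dial [0.602  0.1261 0.2163] turn [ -1.66 -23.05 -24.04] tcp [0.5801 0.1326 0.2446] shift [0.127  0.3747 0.0976]
```

View pics/pre.png

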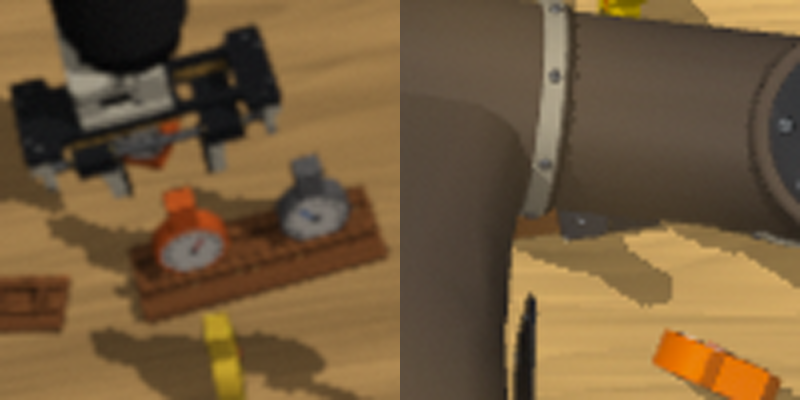

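The picture shows the open fingers (crop columns 116 and 222) above and either side of the orange tab (crop 180,200). The red needle and the rack slot confirm it is the smaller orange gauge. Descending.

Call:
carry_out(
  rows=[
    [[0,0,0],[0,0,-0.015],0.3],
    [[0,0,0],[0,0,-0.03],0.3],
    [[0,0,0],[0,0,-0.045],0.3],
    [[0,0,0],[0,0,-0.055],0.3],
    [[0,0,0],[0,0,-0.062],0.3],
    [[0,0,0],[0,0,-0.062],0.3],
    [[0,0,0],[0,0,-0.062],0.5],
    [[0,0,0],[0,0,-0.062],0.6],
    [[0,0,0],[0,0,-0.062],0.7],
    [[0,0,0],[0,0,-0.062],0.8],
    [[0,0,0],[0,0,-0.062],1],
    [[0,0,0],[0,0,-0.062],1],
    [[0,0,0],[0,0,-0.062],1],
    [[0,0,0],[0,0,-0.062],1],
    [[0,0,0],[0,0,-0.062],1],
  ],
  newtons=30,
)

```text
time: 5.3
tcp_pos: [0.4529, -0.2419, 0.0845]
ee_rot: [0.705, -0.705, -0.049, 0.05]
contact_force: [0.2, 0.1, -0.7]
grip_width: 0.0238
```

Call:
carry_out(
  rows=[
    [[0,0,0],[0,0,0.006],1],
    [[0,0,0],[0,0,0.014],1],
    [[0,0,0],[0,0,0.024],1],
    [[0,0,0],[0,0,0.038],1],
    [[0,0,0],[0,0,0.055],1],
    [[0,0,0],[0,0,0.075],1],
    [[0,0,0],[0,0,0.095],1],
    [[0,0,0],[0,0,0.115],1],
    [[0,0,0],[0,0,0.13],1],
    [[0,0,0],[0,0,0.14],1],
    [[0,0,0],[0,0,0.14],1],
    [[0,0,0],[0,0,0.14],1],
  ],
  newtons=40,
)

```text
time: 6.5
tcp_pos: [0.4527, -0.2418, 0.2243]
ee_rot: [0.705, -0.705, -0.049, 0.049]
contact_force: [-0.6, -0.0, -0.4]
grip_width: 0.0233
```

```bash
python3 plan.py; python3 - <<'E'
from h import *
im=snapshot("scene");cv2.imwrite("pics/lift.png",cv2.resize(im[100:260,160:400],(720,480),interpolation=cv2.INTER_CUBIC))
E
```

```text
t 6.5 tcp [ 0.4527 -0.2418  0.2243] w 0.0233 F [-0.6 -0.  -0.4]
[[0.99, 0.0, -0.139], [0.139, 0.0, 0.99], [0.0, -1.0, 0.0]]
grasp turn [-0.02  0.    0.  ] tcp [ 0.453 -0.242  0.085] shift [ 0.0003 -0.0002 -0.1393]
final dial [0.602  0.1261 0.2163] turn [ -1.69 -23.02 -24.02] tcp [0.5801 0.1326 0.2446] shift [0.1274 0.3744 0.0203]
```

View pics/lift.png

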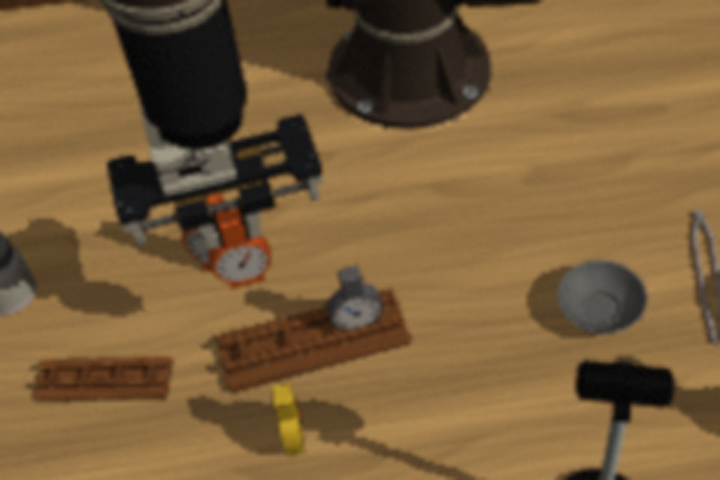

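The gauge is out, held upright in the fingers (crop 240,260). The grey gauge is still in its slot. Moving to a standoff about 6 cm short of the goal.

Call:
carry_out(
  rows=[
    [[0,0,0],[0,0.01,0.01],1],
    [[-0.1,-1,-1],[0,0.03,0.02],1],
    [[-0.2,-3,-3],[0.005,0.06,0.03],1],
    [[-0.3,-5,-5],[0.01,0.095,0.035],1],
    [[-0.5,-7,-7],[0.015,0.13,0.035],1],
    [[-0.7,-9,-9],[0.02,0.165,0.035],1],
    [[-0.8,-11,-11.5],[0.03,0.2,0.035],1],
    [[-1,-13,-13.5],[0.04,0.235,0.035],1],
    [[-1.1,-15,-15.5],[0.045,0.27,0.035],1],
    [[-1.2,-17,-17.5],[0.05,0.3,0.035],1],
    [[-1.4,-19,-19.5],[0.055,0.325,0.035],1],
    [[-1.5,-21,-21.5],[0.06,0.35,0.035],1],
    [[-1.6,-22,-23],[0.065,0.365,0.035],1],
    [[-1.7,-23,-24],[0.067,0.372,0.035],1],
    [[-1.7,-23,-24],[0.067,0.374,0.035],1],
    [[-1.7,-23,-24],[0.067,0.374,0.035],1],
    [[-1.7,-23,-24],[0.067,0.374,0.035],1],
  ],
)

```text
time: 8.25
tcp_pos: [0.5198, 0.1318, 0.2597]
ee_rot: [-0.666, 0.706, 0.04, 0.237]
contact_force: [-0.6, -0.1, -0.9]
grip_width: 0.0234
```

```bash
python3 plan.py; python3 - <<'E'
from h import *
o=[]
for n,(u0,u1,v0,v1) in {"scene":(290,410,130,290),"top":(230,350,90,250)}.items():
    im=snapshot(n);cv2.imwrite(f"pics/{n}s.png",im); o.append(cv2.resize(im[v0:v1,u0:u1],(390,520),interpolation=cv2.INTER_CUBIC))
cv2.imwrite("pics/stand.png",np.hstack(o))
E
```

```text
t 8.25 tcp [0.5198 0.1318 0.2597] w 0.0234 F [-0.6 -0.1 -0.9]
[[0.884, 0.373, 0.281], [-0.258, -0.11, 0.96], [0.389, -0.921, -0.001]]
grasp turn [ 1.69 22.98 24.  ] tcp [ 0.453 -0.242  0.085] shift [-0.0668 -0.3738 -0.1747]
final dial [0.602  0.1261 0.2163] turn [ 0.01 -0.06 -0.02] tcp [0.5801 0.1326 0.2446] shift [ 0.0603  0.0008 -0.0151]
```

View pics/stand.png

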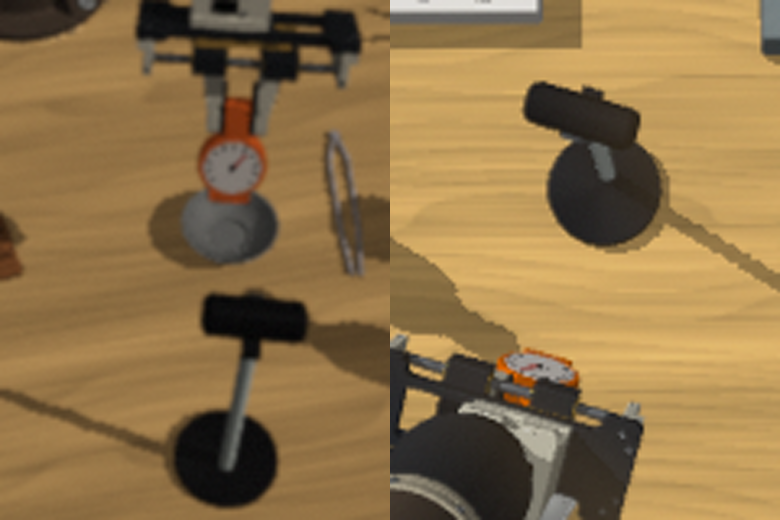

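```bash
cat > chk.py <<'E'
from h import *
import plan
s=observe();R0=plan.R0;M=R0.as_matrix();gz=-M[:,1];gy=M[:,2];gx=np.cross(gy,gz)
G=s["tcp_pos"]+gz*.013;D=G-gz*.048+gx*.01
Rl=Ro.from_euler('z',-.285)*Ro.from_euler('y',-.4)
L=plan.hc+Rl.apply([-.018,0,0])
print("dial in lens",np.round(Rl.inv().apply(D-L),4),"dial",np.round(D,4))
n="scene";im=snapshot(n);hsv=cv2.cvtColor(im,cv2.COLOR_BGR2HSV)
p=proj(n,[D])[0];print("pred dial px",p)
m=((hsv[...,1]<60)&(hsv[...,2]>110)).astype(np.uint8);
k,l,st,ce=cv2.connectedComponentsWithStats(m)
for i in range(1,k):
    if st[i,4]>30 and np.linalg.norm(ce[i]-p)<15: print("white blob",ce[i],st[i])
m=((hsv[...,0]<12)&(hsv[...,1]>170)&(hsv[...,2]>90)).astype(np.uint8)
w=np.zeros_like(m);x,y=map(int,p);w[y-35:y+20,x-20:x+20]=1
print("orange cent",[round(v.mean(),2) for v in np.nonzero(m*w)[::-1]])
E
python3 chk.py
python3 - <<'E'
from h import *
# full silhouette fit in scene for gauge pitch/pos: overlay model
import plan
s=observe();M=plan.R0.as_matrix();gz=-M[:,1];gy=M[:,2];gx=np.cross(gy,gz)
G=s["tcp_pos"]+gz*.013;Rg=np.stack([gx,gy,gz],1)
im=cv2.imread("pics/scenes.png")[150:200,330:400];im=cv2.resize(im,None,fx=10,fy=10,interpolation=cv2.INTER_CUBIC)
for P in [box(0,0,-.086,.02,.038,.02),discx(.032,.02,-.048),box(0,0,-.02,.02,.024,.036)]:
    h=cv2.convexHull(np.round((proj("scene",P@Rg.T+G)-[330,150]+.5)*10).astype(np.int32));cv2.polylines(im,[h],True,(0,255,0),1)
cv2.imwrite("pics/gov.png",im)
E
```

```text
t 8.35 tcp [0.52   0.1316 0.2598] w 0.024 F [ 0.7 -0.1 -0.4]
[[0.884, 0.373, 0.281], [-0.259, -0.11, 0.96], [0.389, -0.921, -0.0]]
dial in lens [-0.167  -0.0178  0.0363] dial [0.5419 0.1252 0.2314]
pred dial px [361.57528232 181.21296771]
white blob [360.93037975 181.6835443 ] [353 175  17  14 158]
orange cent [np.float64(361.47), np.float64(172.33)]
t 8.4 tcp [0.52   0.1316 0.2597] w 0.0236 F [ 1.  -0.2 -0.8]
[[0.884, 0.373, 0.281], [-0.259, -0.11, 0.96], [0.389, -0.921, -0.0]]
```

View pics/gov.png

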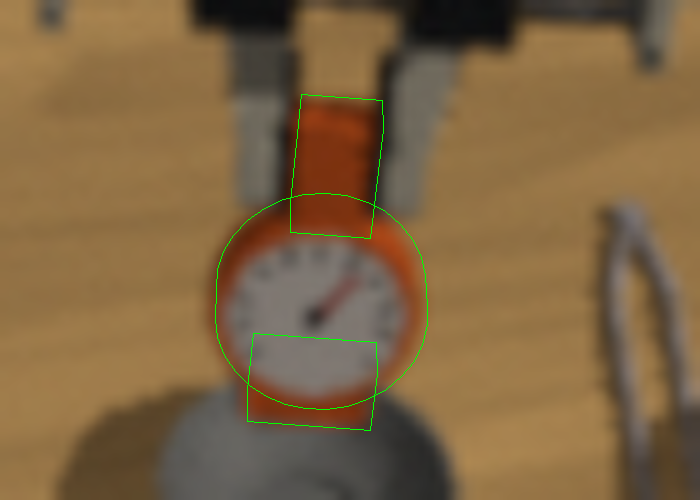

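The overlay matches within half a pixel, with the dial at scene pixel (361,181), so the gauge hasn't slipped. Making the final approach.

Call:
carry_out(
  rows=[
    [[0,0,0],[0.006,0,-0.002],1],
    [[0,0,0],[0.014,0,-0.004],1],
    [[0,0,0],[0.022,0,-0.006],1],
    [[0,0,0],[0.03,0.001,-0.008],1],
    [[0,0,0],[0.038,0.001,-0.01],1],
    [[0,0,0],[0.046,0.001,-0.012],1],
    [[0,0,0],[0.053,0.001,-0.014],1],
    [[0,0,0],[0.058,0.001,-0.015],1],
    [[0,0,0],[0.06,0.001,-0.015],1],
    [[0,0,0],[0.06,0.001,-0.015],1],
    [[0,0,0],[0.06,0.001,-0.015],1],
    [[0,0,0],[0.06,0.001,-0.015],1],
    [[0,0,0],[0.06,0.001,-0.015],1],
    [[0,0,0],[0.06,0.001,-0.015],1],
  ],
)

```text
time: 9.8
tcp_pos: [0.5799, 0.1331, 0.2447]
ee_rot: [-0.666, 0.706, 0.041, 0.237]
contact_force: [-0.2, 0.5, -0.1]
grip_width: 0.0233
```

```bash
python3 chk.py; python3 - <<'E'
from h import *
o=[]
for n,(u0,u1,v0,v1) in {"scene":(290,410,130,290),"top":(230,350,90,250)}.items():
    im=snapshot(n); o.append(cv2.resize(im[v0:v1,u0:u1],(390,520),interpolation=cv2.INTER_CUBIC))
cv2.imwrite("pics/fin.png",np.hstack(o))
cv2.imwrite("pics/fins.png",snapshot("scene"))
E
```

```text
t 9.8 tcp [0.5799 0.1331 0.2447] w 0.0233 F [-0.2  0.5 -0.1]
[[0.884, 0.373, 0.281], [-0.258, -0.109, 0.96], [0.389, -0.921, -0.0]]
dial in lens [-0.1203  0.0005  0.0003] dial [0.6018 0.1267 0.2164]
pred dial px [366.71940459 199.81378678]
white blob [365.8427673  199.97484277] [358 193  17  14 159]
orange cent [np.float64(367.1), np.float64(191.71)]
```

View pics/fin.png

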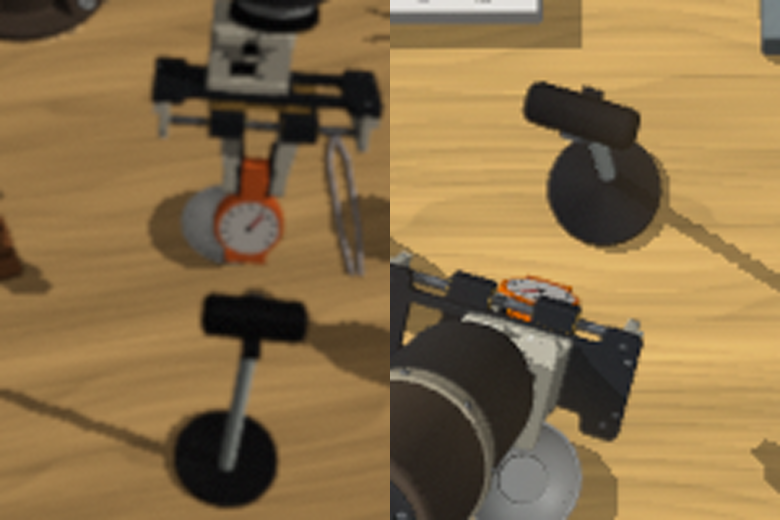

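View pics/fins.png

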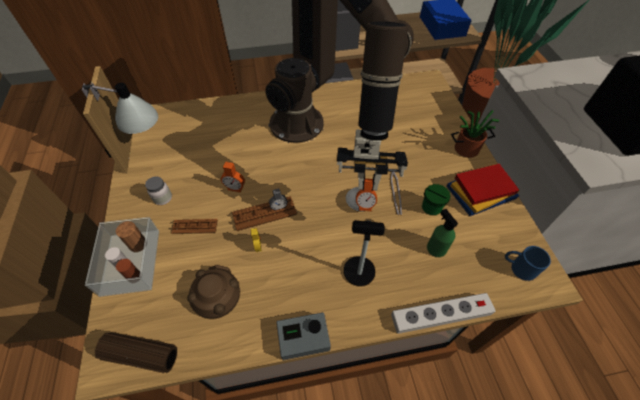

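The dial is squarely in front of the head (scene 366,200), nothing has been disturbed, and the arm is still. Handing in.

```bash
python3 -c "
from cell import *
print(finish_job());s=observe();print(s['time'],s['tcp_pos'],s['grip_width'])"
```

```text
the job is handed in; nothing more can be done
None
the job is handed in; nothing more can be done
```

I lifted the smaller orange-rimmed thermometer straight out of the larger rack by its tab. I then held it leaning back 0.4 rad in front of the webcam and handed the job in at about 10 s. No verdict was given.

**Last checks:**
- **Position:** the dial centre works out at (-0.120, 0.0005, 0.0003) m in my estimated lens frame, and it matches the scene picture within about 1 pixel. The axes agree with that frame to about 0.1°.
- **Grip:** the finger opening read 23.3 mm on the 24 mm tab, at 40 N. The tool force was near zero and the gauge had not slipped.
- **Surroundings:** the grey gauge, webcam, dish, tongs and the rest looked unmoved in the last pictures.

**Uncertain:** the webcam's tilt could not be measured well. Silhouette fits from 0.3 to 0.5 rad were nearly equal, slightly favouring 0.30–0.35. The head's thickness and the visible lens ring pointed to about 0.4, so I used 0.4, the middle of the stated range. Even if the true tilt is at either end, that alone puts the dial about 14 mm and 0.1 rad off, within the limits. The webcam's yaw is good to about 0.04 rad, roughly 5 mm sideways.

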